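Index the badge turret and press the badge

TASK

On the hand badge press, turn the three-armed die wheel by pushing one of its arms with a fingertip until the die that holds the white badge is centred squarely under the ram. Only then push the press handle all the way down with the fingertips, keep it down for about a second, and let its spring bring it back up. Do not grasp anything, do not touch the badge, and leave everything else on the table where it stands.

Things in the scene. Friction and masses are not known exactly. Their poses are not given: they have to be found in the camera images.
- turret: Three-armed aluminium die wheel. Turns both ways without limit about a vertical axis; light friction (0.12 N m) stops it when not pushed. Origin on the axis at table height, z up, x along the arm whose die holds the badge; the two arms with empty dies stand at +120 and -120 degrees. Hub 52 mm across, 70 mm high, nut to 78 mm. Base plate 15 mm thick below.
- spoke_mid (a point): Middle of the bare bar of the badge's arm, 55 mm from the axis, 45 mm above the table; it turns with the wheel. All three arms are alike: a square bar 18 mm wide, from 35 to 55 mm above the table, bare from 26 to 83 mm from the axis, then the die.
- die (a point): Centre of the inner floor of the die that holds the badge, 61 mm above the table, 115 mm from the wheel's axis; it turns with the wheel. Each die is a round dark steel cup on the arm's end, 64 mm outside diameter, rim 67 mm above the table.
- station (a point): Fixed point straight below the ram, 115 mm from the wheel's axis, 61 mm above the table: die must come here. Axes: those of the press, y from the wheel's axis to here, z up. Ram: steel plunger 48 mm across, hanging to 92 mm. Press head above: 44 mm wide along x, from 18 mm short of here to 92 mm beyond along y, 120 to 213 mm high; column 42 to 92 mm beyond, 60 mm wide.
- badge: The badge: a loose white domed disc, 52 mm diameter, 9 mm thick, lying in one of the three cups and standing 3 mm proud of its rim. Origin: centre of its underside.
- handle (a joint): Press handle angle, rad: 0 = fully raised (a spring keeps it there), 0.7 = fully down at its stop, arm level. Pushing takes 4 to 8 N at the grip; it springs back when let go. It drives the ram down to just over the badge.
- handle_hinge (a point): Fixed point on the handle's hinge shaft, where the handle's arm leaves it, 65 mm beyond station along the press's y, 200 mm above the table. The shaft is level along the press's y axis. The arm points to the press's -x side, raised 0.7 rad at the start.
- handle_grip (a point): Middle of the handle's T-shaped grip: a black round bar 24 mm thick, 104 mm long, parallel to the press's y. It is 150 mm from the hinge point, 297 mm above the table when raised and 200 mm when fully down. The point moves with the handle.
- ribbon_spool: Bystander: spool of dark ribbon, 72 mm diameter, 34 mm high, beside the wheel. Origin: centre of its underside.
- pin_box: Bystander: green and brown box of pins, 62 x 92 x 29 mm, beside the wheel. Origin: centre of its underside.
- glue_stick: Bystander: upright glue stick, 29 mm diameter, 94 mm high, near the press handle. Origin: centre of its underside.
- mug: Bystander: white mug, 80 mm diameter, 95 mm high. Origin: centre of its underside.
- glue_gun: Bystander: glue gun on its steel stand, about 250 mm long and 150 mm high. Origin: centre of the stand's underside.
Mind the look-alikes: they are no part of the job. Several things have the shape of the badge; the one meant has the colours described above.

How it is judged:
On the way, in this order (a step that is already met when the one before it is completed fails the run):
1. the badge's die is centred under the ram, the handle still up (horizontal distance between die and station below 0.008 m and value of joint handle below 0.1 rad), for 0.3 s.
2. the handle is fully down, the die still centred (horizontal distance between die and station below 0.008 m and value of joint handle above 0.64 rad), for 0.5 s.
At the end, for the whole second after the job is handed in: The badge's die stands still within 8 mm of the ram's axis, the badge lies in it (within 7 mm of its middle), and the handle is back up (below 0.1 rad), after having been pushed down past 0.64 of 0.7 rad for at least half a second while the die was centred (all of step 1 and distance between badge and die below 0.007 m and angular speed of turret below 0.05 rad/s); the robot touches nothing.
It fails at once if the handle is pushed down while the badge's die is not under the ram (value of joint handle above 0.3 rad and horizontal distance between die and station above 0.012 m).
It fails at once if the badge is touched by the robot (contact force between any of the fingers, the arm and badge above 0.3 N).
It fails at once if the badge leaves its die (distance between badge and die above 0.012 m).
It fails at once if a bystander is moved or lifted (more than 20 mm) (distance of any of ribbon_spool, pin_box, glue_stick, mug, glue_gun from where it was at the start of the episode above 0.02 m).
It also fails if it takes over 67 s, if anything falls off the work surface, if the arm or the gripper's body presses on something with over 40 N, if the wrist force passes 120 N, or if a joint passes its speed limit or range.

ROBOT

A 6-joint arm with a two-finger parallel gripper is mounted at the origin on the work surface. World frame = base frame: x ahead of the robot, y to its left, z up, the work surface at z = 0. Lengths are in m, angles in rad, forces in N, time in s.
With the tool pointing down it reaches from about 0.275 to 0.875 m from the base axis. Payload 12.5 kg.
Tool frame: the origin (TCP) lies midway between the tips of the shut fingers; the grasp point (between the pads) lies 19 mm behind it (arm.tcp_to_grasp is the distance from the TCP to the grasp point, in m); z points along the fingers, y is the line along which they close (so a half turn about z gives the same grasp; the last joint's range is limited). The gripper opens to 85 mm and grips with 20 to 120 N. Pads are 22 mm wide; open, the fingers measure 114 mm over their backs; the gripper's body (76 mm by 85 mm) begins 54 mm behind the grasp point. The pads swing forward as they close: fully open they stand 13 mm farther back than shut.
Start: joints at [1.216, 0.351, 1.652, -0, 1.139, -0.085], TCP at [0.147, 0.53, 0.206] pointing down, gripper open.
Joint ranges: [-2.75, 2.75], [-0.79, 2.1], [0.01, 2.65], [-1.57, 4.71], [0.07, 3.14], [-2.87, 2.87]. Speed limits (rad/s): [2.22, 2.22, 2.79, 3.14, 3.14, 3.14].

INTERFACE

Orientations are given as [roll, pitch, yaw] about the fixed x, y, z axes, in that order (R = Rz(yaw) Ry(pitch) Rx(roll)).
In Python, from workcell import telemetry, eyes, workorder, arm gives the robot as it stands. The module is installed in compiled form; this text tells all that it offers.
- The arm moves only by the tool drive_tool, never from a script. Its argument "steps" is a list of rows, each a list of 7 numbers: the shift along the world's x, y, z in m, then the turn, a rotation vector about the world's x, y, z in units of 8 degrees (1.0 is 8 degrees), then the closure, from 0 (fully open) to 1 (shut). A call has 1 to 5 rows; each row shifts and turns the commanded pose from where the row before left it; what a row does not reach is not made up. A row lasts 1/10 s, in which the tool goes at most 50 mm and 8.59 degrees, less where a joint would pass 70% of its speed; a pose out of reach is approached as far as the arm can. A call with a gripper value outside its range is refused whole. The fingers move at their own pace and stop on an object; "force" is the grip in N (left out, the last holds). Time passes only in rows, so rows that do not move let the fingers close. It gives the time, the measured TCP pose, the force, the opening and the grip force at its end, in the units of the state.
- telemetry.get_state(): the state, without advancing time (a new reading comes with each control period).
- eyes.camera(name): name is "scene" or "top" or "wrist"; returns a dict with "img" (480x640x3 uint8, blue, green, red), "mtx" (3x3 intrinsics, pixels), "distortion" ([k1, k2, p1, p2, k3] as OpenCV has them; the pictures are not rectified), "xyz" and "orientation" of the camera in the world. Camera axes: x right, y down, z forward; pixel columns grow to the right and rows downward; lengths in m; the calibration is good to about 2 mm. A picture is of the moment at which its call begins. There is no depth.
- workorder.job_done(): hands the job in; it is judged then, once.
The state is a dict: "clock": time; "q": joint angles; "joint_velocities": joint speeds; "joint_efforts": joint torques, N m; "tool_pos": TCP position; "tcp_rot": TCP orientation; "contact_force": force on the tool from outside, world axes, zero at the start; "moment": the same for the moment, N m; "opening": finger opening in m; "grasp_force": force on a finger pad.
Only numpy, scipy, OpenCV 4.12 (cv2) and the standard library are available. Lean on these libraries where they do the work, as an engineer would, in place of code of your own. Each camera call takes 0.05 s, during which the arm holds its last target. There are 200 camera calls.

## Working session

There is one attempt and no reset: what is moved stays moved. The work goes in short steps, Python scripts to look and compute and a tool call to move; the robot and the scene stay as the last step left them, time stands still between calls to the robot, and variables do not carry over. Pictures are saved under pics/ and viewed, at most 10 in all, crops included, and the job is handed in when it is done.

Besides the shell and the picture viewer there is one more tool, called after "Emit:" as name([rows], argument=value, ...), one row to a line, values as JSON. drive_tool: Moves the arm, as the interface text tells. Its arguments: {"type":"object","properties":{"steps":{"type":"array","items":{"type":"array","items":{"type":"number"}}},"force":{"type":"number"}},"required":["steps"]}

```bash
mkdir -p pics; cat > h.py <<'E'
import numpy as np, cv2
from scipy.spatial.transform import Rotation as R
from workcell import telemetry, eyes, workorder, arm
def shot(n,f):
    c=eyes.camera(n); cv2.imwrite(f'pics/{f}.png',c['img']); 
    np.save(f'pics/{f}.npy',{k:c[k] for k in c if k!='img'},allow_pickle=True); return c
def load(f): return np.load(f'pics/{f}.npy',allow_pickle=True).item()
def rot(c):
    o=np.array(c['orientation'],float)
    return o if o.shape==(3,3) else R.from_euler('xyz',o).as_matrix()
def px2w(c,uv,z):
    p=cv2.undistortPoints(np.array(uv,float).reshape(-1,1,2),np.array(c['mtx']),np.array(c['distortion'])).reshape(-1,2)
    d=np.c_[p,np.ones(len(p))]@rot(c).T; o=np.array(c['xyz'])
    return o+d*((np.broadcast_to(z,len(p))-o[2])/d[:,2])[:,None]
def w2px(c,P):
    M=rot(c).T; return cv2.projectPoints(np.array(P,float).reshape(-1,1,3),cv2.Rodrigues(M)[0],-M@np.array(c['xyz']),np.array(c['mtx']),np.array(c['distortion']))[0].reshape(-1,2)
E
python3 - <<'E'
from h import *
for n in('scene','top'):
    c=shot(n,n+'0'); print(n,c['xyz'],c['orientation'])
s=telemetry.get_state();print(s)
E
```

```text
scene [1.32892312 0.58906509 0.86510069] [-2.20570673 -0.02120431  2.28227607]
top [ 0.41281977 -0.0176203   1.217361  ] [-2.9526867   0.03906468 -1.58490907]
{'clock': 0.1, 'q': array([ 1.21641013e+00,  3.51207391e-01,  1.65236409e+00,  1.60814513e-05,
        1.13908109e+00, -8.46139101e-02]), 'joint_velocities': array([ 0.00071138, -0.00184352, -0.00095039, -0.00170458, -0.00109006,
       -0.0001258 ]), 'joint_efforts': array([ 1.35096230e-03, -5.06833434e+01, -2.91868651e+01, -1.45813901e-04,
        2.63795409e-03, -1.62329030e-05]), 'tool_pos': array([0.14644783, 0.5298096 , 0.20509703]), 'tcp_rot': array([-3.14053777e+00, -1.04122872e-04,  2.87181358e+00]), 'contact_force': array([ 0.09981712,  1.27708575, -0.05731197]), 'moment': array([-0.05854203, -0.01530368, -0.01416841]), 'grasp_force': 0.0, 'opening': 0.08560802875505334}
```

View pics/top0.png

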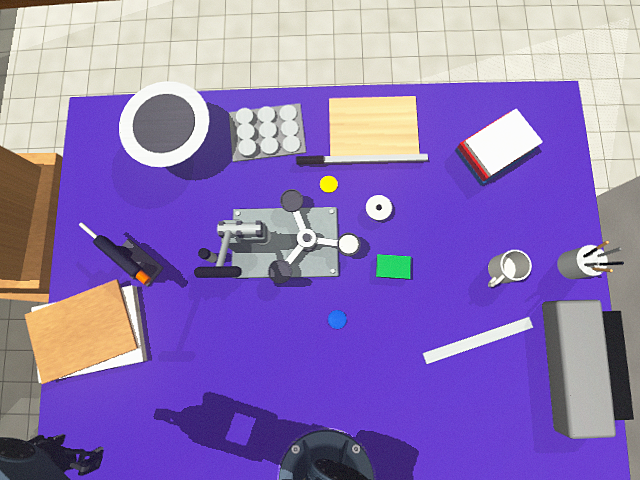

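View pics/scene0.png

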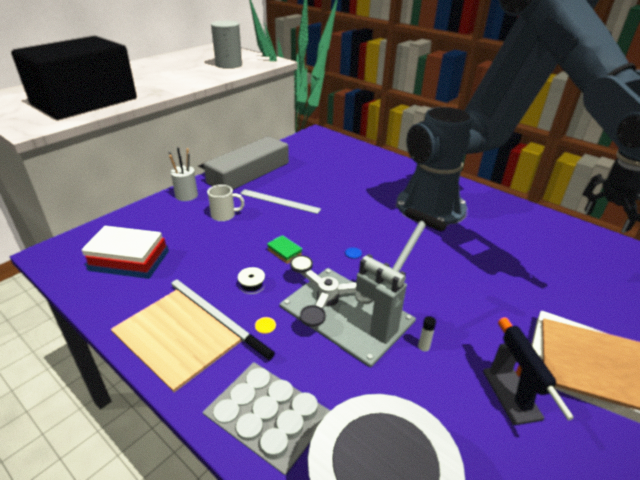

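Candidates for the badge in the top view: the white disc in a cup at (349,244), yellow disc (328,184), blue disc (337,320), spool (379,208), tray of white discs (267,130). I choose (349,244), the white one on the wheel, and check it in a close crop.

```bash
python3 - <<'E'
from h import *
im=cv2.imread('pics/top0.png'); cv2.imwrite('pics/crop0.png',cv2.resize(im[175:295,185:395],None,fx=3.8,fy=3.8,interpolation=cv2.INTER_CUBIC))
c=load('top0')
print(px2w(c,[(307,238),(349,244),(292,200.5),(281,271.5),(218,272),(379,208),(394,266),(204,254)],[.078,.067,.067,.067,.309,.034,.029,.094]).round(4))
E
```

```text
[[ 0.6277  0.0372  0.078 ]
 [ 0.6109 -0.0751  0.067 ]
 [ 0.7357  0.0779  0.067 ]
 [ 0.5401  0.1084  0.067 ]
 [ 0.5146  0.2164  0.309 ]
 [ 0.7172 -0.1638  0.034 ]
 [ 0.5536 -0.1984  0.029 ]
 [ 0.5873  0.3108  0.094 ]]
```

View pics/crop0.png

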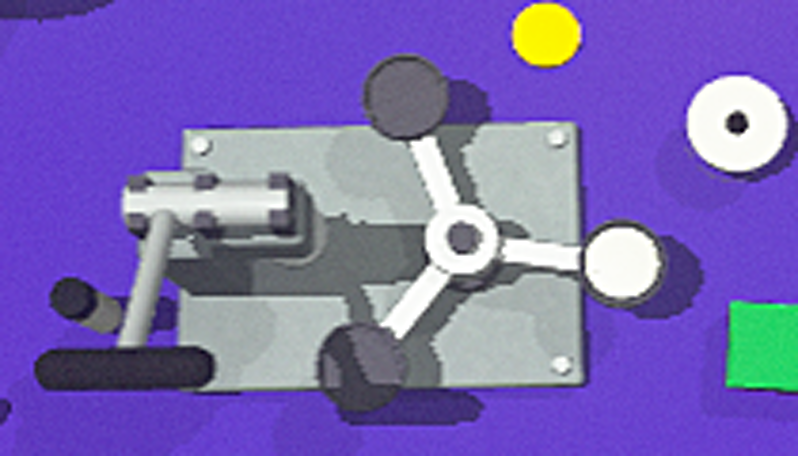

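The crop shows the white badge in its die at crop (622,262), with the hub at (462,238) and the empty dies at (405,97) and (362,365). The grip bar is at (125,367) and the plate bolts are at (201,146), (557,138) and (562,364). Next I fit the wheel's axis and the press direction.

```bash
cat >> h.py <<'E'
def crop2w(c,uv,z): return px2w(c,np.array(uv,float)/3.8+[185-.37,175-.37],z)
E
python3 - <<'E'
from h import *
from scipy.optimize import least_squares as ls
c=load('top0')
D=crop2w(c,[(622,262),(405,97),(362,366)],.067)[:,:2]; D[0]=crop2w(c,[(622,261)],.068)[0,:2]
f=lambda p:np.concatenate([p[:2]+.115*np.array([np.cos(p[2]+k*2*np.pi/3),np.sin(p[2]+k*2*np.pi/3)])-D[k] for k in range(3)])
s=ls(f,[.628,.037,-1.7]);print('axis',s.x[:2],'deg',np.degrees(s.x[2]),'res',s.fun.round(4), 'hub',crop2w(c,[(462,238)],.078))
def dr(n,a,b,z):
    P=crop2w(c,[a,b],z);v=P[0]-P[1];print(n,P.round(4).tolist(),'len',np.linalg.norm(v).round(4),'deg',np.degrees(np.arctan2(v[1],v[0])).round(2))
dr('bolts',(201,146),(557,138),.018)
dr('bolts x',(562,364),(557,138),.018)
dr('edgeT',(185,130),(578,122),.015)
dr('head',(123,205),(290,203),.213)
dr('grip',(36,369),(214,367),.299)
E
```

```text
axis [0.63035974 0.03939764] deg -99.03250033134009 res [-0.0003 -0.001   0.001   0.0005 -0.0006  0.0004] hub [[0.62972206 0.03931551 0.078     ]]
bolts [[0.7162, 0.2391, 0.018], [0.7159, -0.0298, 0.018]] len 0.269 deg 89.93
bolts x [[0.5459, -0.0297, 0.018], [0.7159, -0.0298, 0.018]] len 0.1699 deg 179.95
edgeT [[0.7298, 0.2523, 0.015], [0.7287, -0.0459, 0.015]] len 0.2982 deg 89.78
head [[0.6298, 0.2464, 0.213], [0.6287, 0.1403, 0.213]] len 0.1061 deg 89.4
grip [[0.5172, 0.2713, 0.299], [0.5166, 0.1692, 0.299]] len 0.1021 deg 89.68
```

Emit:
drive_tool([
  [0,0,0.03,0,0,1,1],
  [0,0,0.03,0,0,0.93,1],
], force=30)

```text
clock: 0.3
tool_pos: [0.1464, 0.5295, 0.2655]
tcp_rot: [-3.139, -0.001, -3.136]
contact_force: [-0.4, -0.3, -0.0]
opening: 0.0592
grasp_force: 0.0
```

Three measurements agree: the axis is at (0.630, 0.0395), the press's y is world y, and the badge is at -99°. The plan is to push the arm now at 21° clockwise, round the side away from the press, until it stands at -150°. I'm moving above the start point with the tool tilted away from the press.

Emit:
drive_tool([
  [0,0,0.045,0,0,0,1],
  [0.02,-0.02,0.04,0,0,0,1],
  [0.03,-0.03,0.025,0,0,0,1],
  [0.035,-0.03,0,0,0,0,1],
  [0.035,-0.03,0,0,0,0,1],
])

```text
clock: 0.8
tool_pos: [0.2675, 0.419, 0.3762]
tcp_rot: [3.141, 0.001, -3.141]
contact_force: [0.1, 0.5, -0.7]
opening: -0.0
grasp_force: 0.0
```

Emit:
drive_tool([
  [0.035,-0.03,0,0,0,0,1],
  [0.035,-0.03,0,0,0,0,1],
  [0.035,-0.03,0,0,0,0,1],
  [0.035,-0.03,0,0,0,0,1],
  [0.035,-0.03,0,0,0,0,1],
])

```text
clock: 1.3
tool_pos: [0.4427, 0.2685, 0.3754]
tcp_rot: [-3.141, -0.0, 3.141]
contact_force: [1.0, 1.8, 0.1]
opening: -0.0
grasp_force: 0.0
```

Emit:
drive_tool([
  [0.035,-0.03,0,0,0,0,1],
  [0.035,-0.03,0,0.5,0,0,1],
  [0.035,-0.03,0,0.5,0,0,1],
  [0.035,-0.03,0,0.5,0,0,1],
  [0.035,-0.03,0,0.5,0,0,1],
])

```text
clock: 1.8
tool_pos: [0.6177, 0.1185, 0.3756]
tcp_rot: [2.859, 0.001, 3.141]
contact_force: [0.4, 1.6, 0.4]
opening: 0.0001
grasp_force: 0.0
```

```bash
python3 - <<'E'
from h import *
A=np.array([.630,.0395])
for p in [21,0,-20,-40,-60,-80,-100,-120,-135,-150]:
    t=np.radians(p); u=np.array([np.cos(t),np.sin(t)]); n=np.array([-u[1],u[0]])
    print(p,(A+.05*u+(.009+.011*abs(u[1])+.015*abs(u[0]))*n).round(4))
s=telemetry.get_state(); print(s['q'],s['tool_pos'])
E
```

```text
21 [0.667  0.0826]
0 [0.68   0.0635]
-20 [0.6862 0.0476]
-40 [0.686  0.0285]
-60 [0.6775 0.0092]
-80 [ 0.6608 -0.0058]
-100 [ 0.6434 -0.0136]
-120 [ 0.6275 -0.0168]
-135 [ 0.614  -0.0152]
-150 [ 0.6004 -0.0093]
[-0.0144518   0.38024855  1.22666472  0.2823457   1.53944411 -1.59453811] [0.61771465 0.11850965 0.3756079 ]
```

Emit:
drive_tool([
  [0.046,-0.028,0,0,0,0,1],
  [0,0,-0.048,0,0,0,1],
  [0,0,-0.048,0,0,0,1],
  [0,0,-0.048,0,0,0,1],
  [0,0,-0.048,0,0,0,1],
])

```text
clock: 2.3
tool_pos: [0.6588, 0.0939, 0.1813]
tcp_rot: [2.863, -0.001, 3.141]
contact_force: [0.5, 1.3, 0.5]
opening: -0.0002
grasp_force: 0.0
```

Emit:
drive_tool([
  [0,0,-0.045,0,0,0,1],
  [0,0,-0.03,0,0,0,1],
  [0,0,-0.02,0,0,0,1],
  [0,0,-0.02,0,0,0,1],
  [0,0,-0.02,0,0,0,1],
])

```text
clock: 2.8
tool_pos: [0.6589, 0.0941, 0.0472]
tcp_rot: [2.862, -0.001, 3.141]
contact_force: [-0.5, -0.2, -0.4]
opening: -0.0001
grasp_force: 0.0
```

Emit:
drive_tool([
  [0.008,-0.008,-0.005,0,0,0,1],
  [0.006,-0.011,0,0,0,0,1],
  [0.006,-0.011,0,0,0,0,1],
  [0.004,-0.009,0,0,0,0,1],
  [0.003,-0.008,0,0,0,0,1],
])

```text
clock: 3.3
tool_pos: [0.6871, 0.0458, 0.0444]
tcp_rot: [2.863, 0.001, 3.141]
contact_force: [0.0, 0.6, -0.6]
opening: -0.0
grasp_force: 0.0
```

Emit:
drive_tool([
  [0,-0.01,0,0,0,0,1],
  [0,-0.009,0,0,0,0,1],
  [-0.004,-0.01,0,0,0,0,1],
  [-0.005,-0.009,0,0,0,0,1],
  [-0.008,-0.008,0,0,0,0,1],
])

```text
clock: 3.8
tool_pos: [0.6687, 0.0003, 0.0436]
tcp_rot: [2.862, -0.0, 3.141]
contact_force: [-0.2, 0.9, 0.8]
opening: -0.0001
grasp_force: 0.0
```

Emit:
drive_tool([
  [-0.009,-0.007,0,0,0,0,1],
  [-0.009,-0.004,0,0,0,0,1],
  [-0.008,-0.004,0,0,0,0,1],
  [-0.008,-0.002,0,0,0,0,1],
  [-0.006,-0.001,0,0,0,0,1],
])

```text
clock: 4.3
tool_pos: [0.6285, -0.017, 0.0436]
tcp_rot: [2.862, -0.0, 3.141]
contact_force: [0.3, -0.2, 0.2]
opening: 0.0004
grasp_force: 0.0
```

```bash
python3 - <<'E'
from h import *
shot('top','top1'); im=cv2.imread('pics/top1.png'); cv2.imwrite('pics/crop1.png',cv2.resize(im[175:295,185:395],None,fx=3.8,fy=3.8,interpolation=cv2.INTER_CUBIC))
E
```

```text
(no output)
```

View pics/crop1.png

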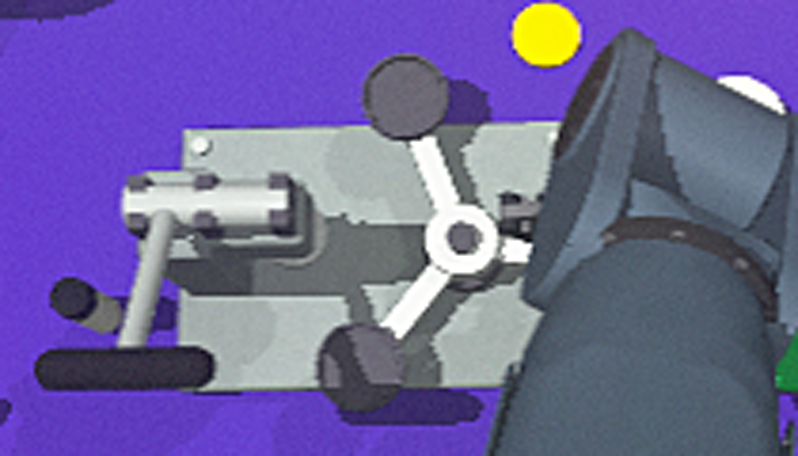

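The wheel looks unmoved in this picture, with the dies still at (405,97) and (362,365), although the arm is over it. I check with the scene camera before doing anything more.

```bash
python3 - <<'E'
from h import *
c=shot('scene','s1'); s=telemetry.get_state(); print(s['tool_pos'],s['clock'],s['q'])
t=load('top1'); p=w2px(t,[s['tool_pos']]); print('tcp in crop1',(p-[185,175])*3.8)
p=w2px(c,[s['tool_pos'],[.630,.0395,.078]]); print('scene',p)
im=cv2.imread('pics/s1.png'); cv2.imwrite('pics/s1c.png',cv2.resize(im[210:370,240:450],None,fx=3.7,fy=3.7,interpolation=cv2.INTER_CUBIC)); print((p-[240,210])*3.7)
E
```

```text
[ 0.62860559 -0.01680777  0.04365068] 4.4 [-0.22613316  0.71053261  1.53444139  0.32784797  0.98668058 -1.99082448]
tcp in crop1 [[540.46667205 245.28916106]]
scene [[312.33690008 279.72135264]
 [328.32808219 279.74601226]]
[[267.64653029 257.96900476]
 [326.81390412 258.06024536]]
```

View pics/s1c.png

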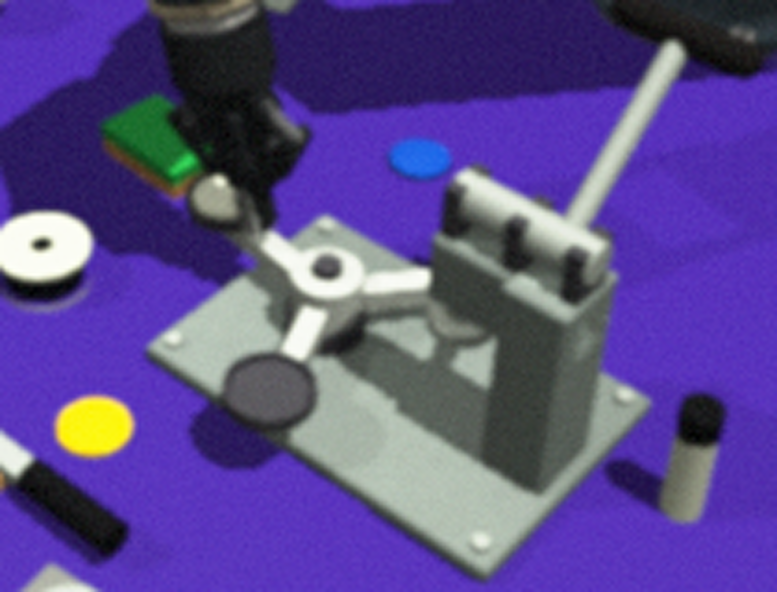

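```bash
python3 - <<'E'
from h import *
for a,b,r in(('top0','top1',(195,285,260,322)),('scene0','s1',(255,340,285,360))):
    x,y=[cv2.imread(f'pics/{n}.png').astype(int) for n in(a,b)]
    d=abs(x-y).max(2)[r[0]:r[1],r[2]:r[3]]; print(a,d.mean(),(d>40).sum())
y=cv2.imread('pics/s1.png');x=cv2.imread('pics/scene0.png')
print(x[260:266,298:304].mean((0,1)),y[260:266,298:304].mean((0,1)))
z=cv2.imread('pics/top1.png');print('die141',z[268:274,277:283].mean((0,1)))
c=shot('wrist','w1'); s=telemetry.get_state()
A=np.array([.630,.0395])
print(w2px(c,[s['tool_pos'],[.630,.0395,.078]]))
v=np.hstack([cv2.resize(c['img'],(400,300)),cv2.resize(y[230:320,270:390],(400,300))]); cv2.imwrite('pics/w1v.png',v)
E
```

```text
top0 7.6369175627240145 133
scene0 12.152313725490195 429
[243.61111111 251.61111111 250.72222222] [132.08333333 150.61111111 147.72222222]
die141 [98.16666667 86.25       88.58333333]
[[319.01717785 282.42492762]
 [442.77138267 299.05100266]]
```

View pics/w1v.png

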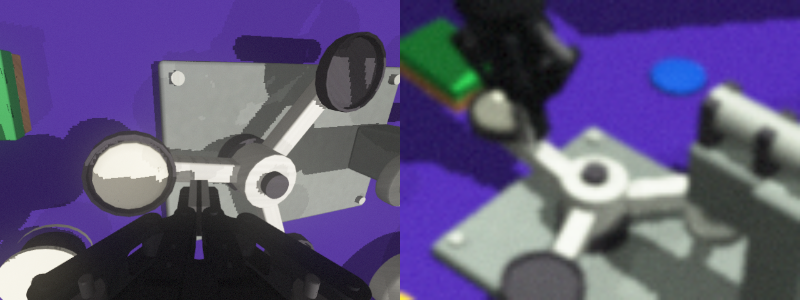

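```bash
python3 - <<'E'
from h import *
c=load('w1'); print(c['xyz'],c['orientation'])
P=px2w(c,np.array([(130,173),(350,72),(274,184)])*1.6,[.068,.067,.078]); print(P)
d=P[:2,:2]-[.630,.0395]; print(np.hypot(*d.T),np.degrees(np.arctan2(d[:,1],d[:,0])))
d=P[:2,:2]-P[2,:2]; print(np.hypot(*d.T),np.degrees(np.arctan2(d[:,1],d[:,0])))
im=cv2.imread('pics/w1.png'); cv2.imwrite('pics/w1c.png',cv2.resize(im[220:400,240:480],None,fx=3.3,fy=3.3))
E
```

```text
[ 0.5448819  -0.06344972  0.20472186] [ 2.81191653 -0.27967073  1.56945336]
[[ 0.60684531 -0.07343336  0.068     ]
 [ 0.5404578   0.10451994  0.067     ]
 [ 0.62684727  0.03647074  0.078     ]]
[0.11528262 0.11065893] [-101.58675785  144.01519424]
[0.11170939 0.10997197] [-100.31463258  141.77240327]
```

View pics/w1c.png

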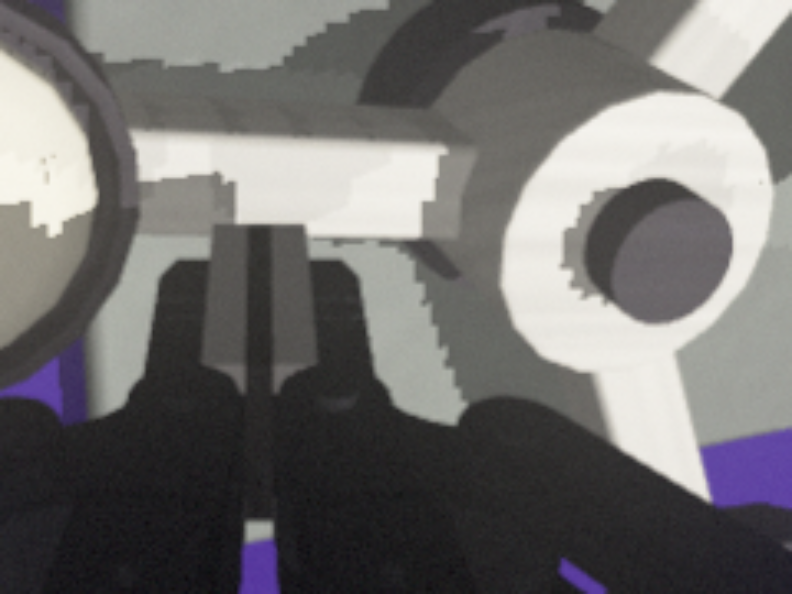

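The badge's bar lies at crop rows 130–240, and the fingertips (258,228) are drawn over its +x edge, so the tips seem higher than the bar's top. I compute the tip height from this picture.

```bash
python3 - <<'E'
from h import *
c=load('w1'); s=telemetry.get_state(); T=s['tool_pos']
Rt=R.from_euler('xyz',s['tcp_rot']).as_matrix(); f=lambda p:((w2px(c,[T+Rt@np.array(p)])[0]-[240,220])*3.3).round(0)
for dz in(0,-.01,-.02,-.03,-.04):
    print(dz,*[f((x,y,dz)) for x in(-.011,0,.011) for y in(-.009,.009)])
print('bar edges z.055',[((w2px(c,[[.630+.055*np.cos(a)+o*np.sin(a),.0395+.055*np.sin(a)-o*np.cos(a),.055]])[0]-[240,220])*3.3).round() for a in np.radians([-99,-102]) for o in(-.009,.009)])
print(Rt)
E
```

```text
0 [209. 263.] [313. 263.] [208. 206.] [314. 206.] [207. 147.] [315. 147.]
-0.01 [206. 294.] [316. 293.] [205. 234.] [317. 234.] [204. 172.] [318. 172.]
-0.02 [204. 327.] [319. 327.] [202. 265.] [320. 265.] [201. 200.] [321. 200.]
-0.03 [200. 365.] [322. 365.] [199. 300.] [324. 300.] [198. 232.] [325. 232.]
-0.04 [197. 408.] [326. 408.] [195. 340.] [328. 339.] [194. 268.] [330. 268.]
bar edges z.055 [array([283., 242.]), array([301., 139.]), array([284., 226.]), array([308., 122.])]
[[-9.99999959e-01  2.74469346e-04  8.33003607e-05]
 [ 2.86797670e-04  9.61254819e-01  2.75661188e-01]
 [-4.41232701e-06  2.75661201e-01 -9.61254858e-01]]
```

Emit:
drive_tool([
  [0.02,0,0,0,0,0,1],
  [0.01,0,0,0,0,0,1],
  [0,0,-0.01,0,0,0,1],
  [0,0,-0.005,0,0,0,1],
  [0,0,0,0,0,0,1],
])

```text
clock: 4.95
tool_pos: [0.658, -0.0166, 0.0271]
tcp_rot: [2.862, -0.003, 3.141]
contact_force: [-0.9, 0.2, 0.0]
opening: -0.0
grasp_force: 0.0
```

```bash
python3 - <<'E'
from h import *
c=shot('wrist','w2'); s=telemetry.get_state(); print(s['tool_pos'],s['contact_force'])
print((w2px(c,[s['tool_pos']])-[240,220])*3.3)
d=shot('scene','s2')['img']; im=c['img']
v=np.hstack([cv2.resize(im[220:400,240:480],(400,300)),cv2.resize(d[230:320,270:390],(400,300),interpolation=cv2.INTER_CUBIC)]); cv2.imwrite('pics/w2c.png',v)
E
```

```text
[ 0.65840255 -0.0167385   0.0277665 ] [-0.50049641  0.19902486 -0.21834442]
[[260.73323736 207.0125373 ]]
```

View pics/w2c.png

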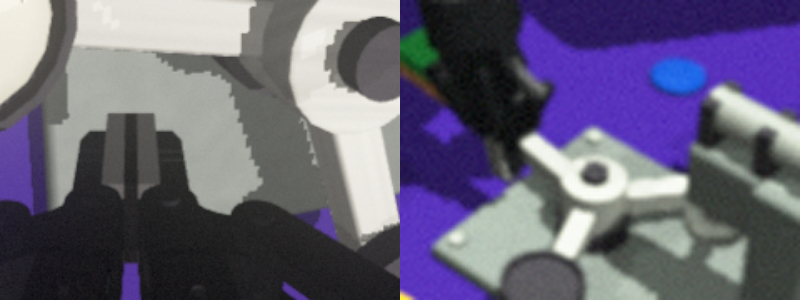

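The fingers now stand clear of the bar, on its +x side, and the wheel is where it was. I untilt the tool, since the badge's die is near, and test-push this bar gently, watching the force.

Emit:
drive_tool([
  [0,0,0.008,-1,0,0,1],
  [0,0,0,-1,0,0,1],
  [-0.008,0,0,0,0,0,1],
  [-0.008,0,0,0,0,0,1],
  [-0.006,0,0,0,0,0,1],
])

```text
clock: 5.55
tool_pos: [0.6362, -0.0173, 0.0364]
tcp_rot: [3.14, -0.001, 3.14]
contact_force: [-0.8, -0.6, -0.4]
opening: -0.0001
grasp_force: 0.0
```

Emit:
drive_tool([
  [-0.006,0,0,0,0,0,1],
  [-0.006,0,0,0,0,0,1],
  [0,0,0,0,0,0,1],
])

```text
clock: 5.85
tool_pos: [0.6245, -0.0174, 0.0365]
tcp_rot: [3.141, -0.001, 3.14]
contact_force: [0.2, 0.1, -0.1]
opening: -0.0001
grasp_force: 0.0
```

```bash
python3 - <<'E'
from h import *
c=shot('wrist','w3'); s=telemetry.get_state(); print(s['tool_pos'],s['contact_force'],s['moment'])
d=shot('scene','s3')['img']; t=shot('top','top3')['img']
v=np.vstack([np.hstack([cv2.resize(c['img'],(400,300)),cv2.resize(d[230:320,270:390],(400,300),interpolation=cv2.INTER_CUBIC)]),cv2.resize(t[190:295,185:395][:, :],(600,300))[:, :600].copy() if 0 else cv2.copyMakeBorder(cv2.resize(t[190:295,185:395],(600,300)),0,0,0,200,0)]); cv2.imwrite('pics/w3c.png',v)
E
```

```text
[ 0.62502492 -0.01728779  0.03661378] [ 0.32336819 -0.52130532  0.27432046] [ 0.03401967 -0.00668872 -0.01668719]
```

View pics/w3c.png

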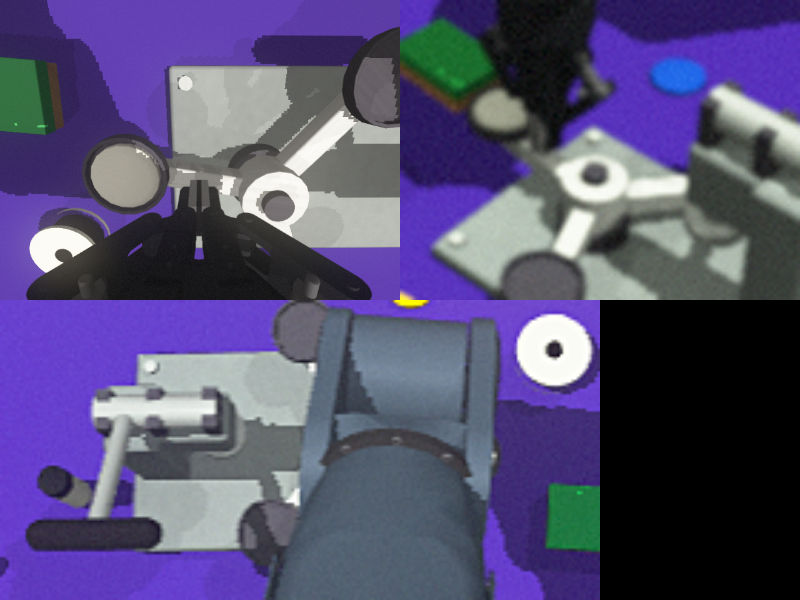

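The wrist view shows the badge's die at (127,175) of the 400-wide panel, hub at (277,202), and fingertips at (199,185) against the bar. From here I measure the wheel's angle numerically from the pictures.

```bash
cat >> h.py <<'E'
from scipy.optimize import least_squares
A=np.array([.630,.0395])
def model(c,a,only=None):
    """badge outline, bar edges projected"""
    u=np.array([np.cos(a),np.sin(a)]);n=np.array([-u[1],u[0]])
    return u,n
def ncc(c,img,a,badge=True):
    """score: bars (bright) and die discs rendered on a mask vs saturation of image"""
    m=np.zeros((480,640),np.float32); v=np.zeros((480,640),np.uint8)
    for k in range(3):
        u,n=model(c,a+k*2*np.pi/3)
        q=[A+r*u+o*n for r,o in((.026,-.009),(.083,-.009),(.083,.009),(.026,.009))]
        p=w2px(c,[[*x,.055] for x in q]); cv2.fillPoly(v,[p.astype(int)],60)
        th=np.linspace(0,2*np.pi,40)
        ci=lambda r,z:w2px(c,[[*(A+.115*u+r*np.array([np.cos(t),np.sin(t)])),z] for t in th]).astype(int)
        cv2.fillPoly(v,[ci(.032,.067)],120); cv2.fillPoly(v,[ci(.026,.069)],180 if k==0 else 120)
    return v
E
python3 - <<'E'
from h import *
c=load('w3'); im=cv2.imread('pics/w3.png')
for n in('w1','w2','w3'):
    c=load(n); P=px2w(c,np.array([(127,175),(277,204)])*1.6,[.068,.078])
    if n=='w3': print(P, np.degrees(np.arctan2(*(P[0,:2]-P[1,:2])[::-1])))
# ellipse-free check: badge low-saturation bright blob in every view
for n in('scene0','s1','s2','s3','w1','w2','w3'):
    im=cv2.imread(f'pics/{n}.png'); c=load(n); best=[]
    hsv=cv2.cvtColor(im,cv2.COLOR_BGR2HSV); B=((hsv[...,1]<45)&(hsv[...,2]>110)).astype(np.uint8)
    k,l,st,ce=cv2.connectedComponentsWithStats(B)
    for i in range(1,k):
        P=px2w(c,[ce[i]],.070)[0]; d=P[:2]-A
        if st[i,4]>60 and .09<np.hypot(*d)<.135: best.append((ce[i].round(1).tolist(),int(st[i,4]),round(float(np.hypot(*d)),4),round(float(np.degrees(np.arctan2(d[1],d[0]))),1)))
    print(n,best)
E
```

```text
[[ 0.60781797 -0.06996431  0.068     ]
 [ 0.62603742  0.03801517  0.078     ]] -99.57734559595858
scene0 [([301.1, 262.4], 229, 0.1078, -96.3), ([342.6, 315.6], 3822, 0.1241, 56.0), ([367.9, 307.8], 117, 0.1332, 87.0)]
s1 [([297.8, 262.9], 101, 0.1128, -92.1), ([342.8, 315.9], 3804, 0.125, 56.2), ([367.9, 307.8], 118, 0.1331, 87.0)]
s2 [([342.7, 315.7], 3817, 0.1244, 56.1), ([368.1, 307.9], 115, 0.1337, 87.1)]
s3 [([299.4, 262.9], 134, 0.1096, -93.8), ([343.2, 316.3], 3755, 0.1266, 56.4), ([368.0, 307.8], 117, 0.1332, 87.0)]
w1 [([334.1, 161.3], 20113, 0.0906, -140.8), ([207.9, 279.6], 10385, 0.1153, -101.4)]
w2 [([196.7, 226.7], 15789, 0.1152, -100.8)]
w3 [([200.2, 280.7], 8698, 0.1124, -101.7), ([504.8, 465.8], 98, 0.1058, 27.3)]
```

```bash
python3 - <<'E'
from h import *
def pc(a,b,x,y,w,h):
    f=lambda n:cv2.cvtColor(cv2.imread(f'pics/{n}.png'),cv2.COLOR_BGR2GRAY)[y:y+h,x:x+w].astype(np.float32)
    return np.round(cv2.phaseCorrelate(f(a),f(b),cv2.createHanningWindow((w,h),cv2.CV_32F)),2) if 0 else cv2.phaseCorrelate(f(a),f(b),cv2.createHanningWindow((w,h),cv2.CV_32F))
for b in('s1','s2','s3'): print(b,'die21',pc('scene0',b,290,292,46,40),'ref bolt',pc('scene0',b,345,330,60,40))
for b in('top1','top3'): print(b,'die141',pc('top0',b,262,250,36,42),'die21',pc('top0',b,272,180,32,40),'ref',pc('top0',b,205,205,60,70))
c=load('scene0'); 
for a in(21,19,15): print(a,w2px(c,[[*(A+.115*np.array([np.cos(np.radians(a)),np.sin(np.radians(a))])),.067]]))
s=telemetry.get_state();print(s['joint_efforts'],s['clock'])
E
```

```text
s1 die21 ((-0.14591646537222047, -0.06273256784019665), 0.8251820762952169) ref bolt ((0.11430978977008621, -0.044347423648297024), 1.0156844468911488)
s2 die21 ((0.03259096817339824, -0.15516409920599372), 0.8553671285510063) ref bolt ((0.1300913574190794, -0.1448417184279478), 0.980226857662201)
s3 die21 ((-0.009011942886811397, 0.029351069043407563), 0.8771369544168314) ref bolt ((0.061991420748015, -0.09373665668016784), 1.0945608218510945)
top1 die141 ((-0.036866663245731957, 0.5694910040059185), 0.9777631786134507) die21 ((-0.093973459105122, 0.053763639260907325), 0.982238232344389) ref ((0.07462134889268413, 0.10741937973673998), 0.9533843506265569)
top3 die141 ((-0.16126049943877874, 0.450528900635625), 0.8931188118310622) die21 ((-0.3196041034833783, -0.28966429323940446), 0.7960805576294661) ref ((-0.023371063335048348, 0.02197027314153388), 0.9758578026736224)
21 [[312.87911429 312.58993883]]
19 [[311.34149495 312.14253307]]
15 [[308.34439499 311.1362043 ]]
[-1.29519990e-01 -6.38340354e+01 -2.38304561e+01  2.86144750e-03
  7.33385183e-03 -5.77558661e-03] 6.0
```

Emit:
drive_tool([
  [-0.005,0,0,0,0,0,1],
  [-0.005,0,0,0,0,0,1],
  [-0.005,0,0,0,0,0,1],
  [-0.005,0.001,0,0,0,0,1],
])

```text
clock: 6.4
tool_pos: [0.6048, -0.0159, 0.0366]
tcp_rot: [3.142, -0.0, 3.141]
contact_force: [1.6, 0.4, 0.5]
opening: 0.0
grasp_force: 0.0
```

```bash
cat > ang.py <<'E'
from h import *
import sys
def blob(n):
    im=cv2.imread(f'pics/{n}.png'); c=load(n)
    hsv=cv2.cvtColor(im,cv2.COLOR_BGR2HSV); B=((hsv[...,1]<45)&(hsv[...,2]>110)).astype(np.uint8)
    k,l,st,ce=cv2.connectedComponentsWithStats(B); r=[]
    for i in range(1,k):
        P=px2w(c,[ce[i]],.070)[0]; d=P[:2]-A
        if st[i,4]>50 and .095<np.hypot(*d)<.133: r.append((ce[i].round(0).tolist(),int(st[i,4]),round(float(np.hypot(*d)),4),round(float(np.degrees(np.arctan2(d[1],d[0]))),1)))
    return r
if __name__=='__main__':
    s=telemetry.get_state(); print(s['clock'],s['tool_pos'].round(4),s['contact_force'].round(1))
    for v in('wrist','scene','top'):
        shot(v,v+sys.argv[1]); print(v,blob(v+sys.argv[1]))
E
python3 ang.py 4
```

```text
6.4 [ 0.6048 -0.0159  0.0366] [1.6 0.4 0.5]
wrist [([201.0, 314.0], 7483, 0.1133, -103.0)]
scene [([301.0, 262.0], 169, 0.1086, -95.7), ([343.0, 316.0], 3822, 0.1242, 56.1)]
top [([291.0, 200.0], 264, 0.113, 21.2), ([283.0, 268.0], 91, 0.1032, 141.6)]
```

```bash
python3 - <<'E'
from h import *
f=lambda n,x,y,w,h:cv2.cvtColor(cv2.imread(f'pics/{n}.png'),cv2.COLOR_BGR2GRAY)[y:y+h,x:x+w].astype(np.float32)
for a in('scene0','s3'): print(a,cv2.phaseCorrelate(f(a,290,292,46,40),f('scene4',290,292,46,40),cv2.createHanningWindow((46,40),cv2.CV_32F)))
print('die21 top',cv2.phaseCorrelate(f('top0',272,180,40,40),f('top4',272,180,40,40),cv2.createHanningWindow((40,40),cv2.CV_32F)))
print('die141 top',cv2.phaseCorrelate(f('top0',260,250,40,42),f('top4',260,250,40,42),cv2.createHanningWindow((40,42),cv2.CV_32F)))
# where the fingertip is expected: 3-view reprojection of TCP ; list wrist pixel of TCP for w1..wrist4
for n,T in(('w1',(.6286,-.0168,.0437)),('w3',(.6250,-.0173,.0366)),('wrist4',(.6048,-.0159,.0366))):
    c=load(n); print(n,w2px(c,[T])[0].round(1),np.round(c['xyz']-np.array(T),4),np.round(c['orientation'],3))
E
```

```text
scene0 ((-0.12014236412405666, -0.07139935792240237), 0.845900892217954)
s3 ((-0.06351103289348003, 0.01700214398286093), 0.892550085981687)
die21 top ((-0.20094487875278588, -0.5592581763838567), 0.528487644791603)
die141 top ((-0.19547616121986522, 0.41630787452574225), 0.8326644118626912)
w1 [319.  281.5] [-0.0837 -0.0466  0.161 ] [ 2.812 -0.28   1.569]
w3 [318.7 282.5] [-0.0842 -0.0003  0.1675] [ 2.812e+00 -1.000e-03  1.568e+00]
wrist4 [318.6 281.8] [-0.0838 -0.0002  0.1675] [ 2.812 -0.     1.569]
```

```bash
python3 - <<'E'
from h import *
print([(k,getattr(arm,k)) for k in dir(arm) if not k.startswith('_')])
# silver tip edge triangulation: tip centre pixel in wrist ~ fixed; scene tip search: darkest->silver; test candidate z along the ray
c=load('wrist4'); sc=load('scene4'); T=np.array([.6048,-.0159,.0366])
for z in(.0366,.05,.06,.065,.07,.08):
    P=px2w(c,[(318,288)],z)[0]; print(z,P.round(4),w2px(sc,[P]).round(1))
im=cv2.imread('pics/scene4.png')[225:300,275:345]; im2=cv2.imread('pics/wrist4.png')
o=np.zeros((600,800,3),np.uint8); o[:,:]=cv2.resize(im,(800,600),interpolation=cv2.INTER_CUBIC)[:600]
o[:210,520:]=cv2.resize(im2,(280,210)); cv2.imwrite('pics/last4.png',o)
E
```

```text
[('IKError', <class 'workcell.IKError'>), ('tcp_to_grasp', 0.0187)]
0.0366 [ 0.6087 -0.0162  0.0366] [[317.3 278.2]]
0.05 [ 0.6017 -0.0162  0.05  ] [[319.  273.2]]
0.06 [ 0.5964 -0.0162  0.06  ] [[320.4 269.5]]
0.065 [ 0.5938 -0.0162  0.065 ] [[321.  267.7]]
0.07 [ 0.5912 -0.0162  0.07  ] [[321.7 265.8]]
0.08 [ 0.586  -0.0162  0.08  ] [[323.  262.1]]
```

The tip seems to stand about 28 mm higher than the TCP reading. That explains every picture so far: the fingers passed over the bars. I retreat, go down to TCP z = 0.020, which stays clear of the plate either way, and push again.

Emit:
drive_tool([
  [0.025,0,0,0,0,0,1],
  [0.025,0,0,0,0,0,1],
  [0,0,-0.01,0,0,0,1],
  [0,0,-0.006,0,0,0,1],
  [0,0,0,0,0,0,1],
])

```text
clock: 7.05
tool_pos: [0.6536, -0.0157, 0.0191]
tcp_rot: [3.141, -0.003, 3.141]
contact_force: [-0.8, 0.4, 0.4]
opening: -0.0001
grasp_force: 0.0
```

Emit:
drive_tool([
  [-0.008,0,0,0,0,0,1],
  [-0.008,0,0,0,0,0,1],
  [-0.008,0,0,0,0,0,1],
  [-0.008,0,0,0,0,0,1],
  [-0.004,0.001,0,0,0,0,1],
])

```text
clock: 7.55
tool_pos: [0.6183, -0.0149, 0.021]
tcp_rot: [-3.142, -0.0, 3.141]
contact_force: [3.4, -0.8, 1.0]
opening: 0.0001
grasp_force: 1.5
```

```bash
python3 ang.py 5; python3 - <<'E'
from h import *
f=lambda n,x,y,w,h:cv2.cvtColor(cv2.imread(f'pics/{n}.png'),cv2.COLOR_BGR2GRAY)[y:y+h,x:x+w].astype(np.float32)
print(cv2.phaseCorrelate(f('scene0',290,292,46,40),f('scene5',290,292,46,40),cv2.createHanningWindow((46,40),cv2.CV_32F)))
E
```

```text
7.55 [ 0.6183 -0.0149  0.021 ] [ 3.4 -0.8  1. ]
wrist [([605.0, 143.0], 3494, 0.1003, 153.1), ([217.0, 205.0], 14048, 0.1138, -126.4), ([280.0, 166.0], 240, 0.106, -140.1), ([145.0, 371.0], 163, 0.1313, -86.8)]
scene [([344.0, 318.0], 3666, 0.1323, 56.8)]
top [([311.0, 194.0], 152, 0.1221, -6.5)]
((-18.23679706320833, -8.751064977649555), 0.25401200527946155)
```

The wheel moves now: the badge is at -126.4° and the empty die at -6.5°, which agree. I lift and go round behind the arm at -6.5°, to push it to -150°.

Emit:
drive_tool([
  [0.008,0,0.01,0,0,0,1],
  [0.005,0,0.045,0,0,0,1],
  [0.013,0.02,0.035,0,0,0,1],
  [0.02,0.03,0,0,0,0,1],
  [0.02,0.035,0,0,0,0,1],
])

```text
clock: 8.2
tool_pos: [0.6871, 0.0705, 0.1131]
tcp_rot: [-3.142, 0.003, 3.14]
contact_force: [0.2, -0.5, -0.6]
opening: 0.0001
grasp_force: 0.0
```

Emit:
drive_tool([
  [0,0,-0.03,0,0,0,1],
  [0,0,-0.03,0,0,0,1],
  [0,0,-0.022,0,0,0,1],
  [0,0,-0.01,0,0,0,1],
  [0,0,0,0,0,0,1],
])

```text
clock: 8.7
tool_pos: [0.685, 0.0701, 0.0178]
tcp_rot: [-3.142, -0.002, 3.141]
contact_force: [0.6, 0.4, 0.1]
opening: -0.0001
grasp_force: 0.0
```

```bash
python3 ang.py 6;python3 - <<'E'
from h import *
for p in [-6,-20,-40,-60,-80,-100,-120,-135,-145,-150]:
    t=np.radians(p); u=np.array([np.cos(t),np.sin(t)]); n=np.array([-u[1],u[0]])
    print(p,(A+.05*u+(.009+.012*abs(u[1])+.014*abs(u[0]))*n).round(4))
E
```

```text
8.7 [0.685  0.0701 0.0178] [0.6 0.4 0.1]
wrist [([475.0, 29.0], 123, 0.0963, 125.6)]
scene []
top [([341.0, 261.0], 292, 0.1142, -125.5)]
-6 [0.6823 0.0583]
-20 [0.686  0.0471]
-40 [0.6859 0.0284]
-60 [0.6779 0.0094]
-80 [ 0.6616 -0.0057]
-100 [ 0.6442 -0.0138]
-120 [ 0.6279 -0.017 ]
-135 [ 0.614  -0.0152]
-145 [ 0.6047 -0.0116]
-150 [ 0.6003 -0.009 ]
```

Emit:
drive_tool([
  [0,-0.009,0,0,0,0,1],
  [0,-0.007,0,0,0,0,1],
  [0.001,-0.007,0,0,0,0,1],
  [0,-0.009,0,0,0,0,1],
  [0,-0.009,0,0,0,0,1],
])

```text
clock: 9.35
tool_pos: [0.6864, 0.0285, 0.019]
tcp_rot: [3.141, 0.0, 3.141]
contact_force: [-0.1, 3.5, 0.4]
opening: -0.0002
grasp_force: 1.5
```

Emit:
drive_tool([
  [-0.004,-0.009,0,0,0,0,1],
  [-0.004,-0.01,0,0,0,0,1],
  [-0.008,-0.008,0,0,0,0,1],
  [-0.008,-0.007,0,0,0,0,1],
  [-0.009,-0.004,0,0,0,0,1],
])

```text
clock: 9.85
tool_pos: [0.6529, -0.0099, 0.0187]
tcp_rot: [-3.141, 0.001, 3.141]
contact_force: [4.0, 3.3, -1.7]
opening: 0.0
grasp_force: 1.6
```

Emit:
drive_tool([
  [-0.009,-0.004,0,0,0,0,1],
  [-0.008,-0.002,0,0,0,0,1],
  [-0.008,-0.001,0,0,0,0,1],
  [0,0,0,0,0,0,1],
])

```text
clock: 10.25
tool_pos: [0.6267, -0.0161, 0.0184]
tcp_rot: [-3.141, -0.002, 3.141]
contact_force: [0.4, 0.7, 0.2]
opening: -0.0002
grasp_force: 0.0
```

```bash
python3 ang.py 7
```

```text
10.25 [ 0.6267 -0.0161  0.0184] [0.4 0.7 0.2]
wrist [([610.0, 112.0], 1491, 0.0997, 155.6), ([252.0, 154.0], 66, 0.1102, -134.6), ([272.0, 179.0], 58, 0.0994, -133.6)]
scene [([344.0, 318.0], 3659, 0.1316, 56.4)]
top [([305.0, 192.0], 82, 0.1272, 1.5)]
```

```bash
cat > wh.py <<'E'
from h import *
import sys
def disc(n,lo,hi):
    """angle of an empty (dark) die between lo, hi deg: dark-grey disc contrast against its ring"""
    im=cv2.imread(f'pics/{n}.png'); c=load(n); h=cv2.cvtColor(im,cv2.COLOR_BGR2HSV)
    m=((h[...,1]<75)&(h[...,2]>35)&(h[...,2]<125)).astype(np.float32); th=np.linspace(0,2*np.pi,60,endpoint=False)
    def val(P): 
        p=w2px(c,P).astype(np.float32); return cv2.remap(m,p[:,0].reshape(-1,1),p[:,1].reshape(-1,1),cv2.INTER_LINEAR).mean()
    rings=lambda C,rr:[[C[0]+r*np.cos(t),C[1]+r*np.sin(t),.067] for r in rr for t in th]
    g=np.arange(lo,hi,.5); s=[]
    for a in np.radians(g):
        C=A+.115*np.array([np.cos(a),np.sin(a)]); s.append(val(rings(C,(.012,.02,.026,.030)))-val(rings(C,(.035,.038))))
    s=np.array(s); w=np.clip(s-s.max()+.06,0,None); return round(float(s.max()),2),round(float((g*w).sum()/w.sum()),1)
if __name__=='__main__':
    for n,a,b in zip(sys.argv[1::3],sys.argv[2::3],sys.argv[3::3]): print(n,disc(n,float(a),float(b)))
E
python3 wh.py top0 5 40 top0 125 155 scene0 5 40 scene5 -30 20 top5 -30 20 top7 -30 30 scene7 -30 30
```

```text
top0 (0.88, 20.9)
top0 (0.67, 140.3)
scene0 (0.55, 21.6)
scene5 (0.55, -3.1)
top5 (0.65, -5.2)
top7 (0.61, 1.9)
scene7 (0.58, 3.4)
```

Emit:
drive_tool([
  [-0.007,0.001,0,0,0,0,1],
  [-0.007,0.001,0,0,0,0,1],
  [-0.004,0.001,0,0,0,0,1],
  [-0.003,0.001,0,0,0,0,1],
  [-0.001,0.001,0,0,0,0,1],
])

```text
clock: 10.9
tool_pos: [0.606, -0.0108, 0.0187]
tcp_rot: [-3.141, -0.0, 3.141]
contact_force: [2.1, -1.3, 0.7]
opening: -0.0002
grasp_force: 1.4
```

```bash
python3 ang.py 8; python3 wh.py top8 -50 10 scene8 -50 10
```

```text
10.9 [ 0.606  -0.0108  0.0187] [ 2.1 -1.3  0.7]
wrist [([256.0, 177.0], 16098, 0.1156, -141.3)]
scene [([344.0, 318.0], 3812, 0.1307, 56.1)]
top [([320.0, 199.0], 246, 0.1144, -19.4)]
top8 (0.72, -18.9)
scene8 (0.6, -15.6)
```

Emit:
drive_tool([
  [-0.003,0.002,0,0,0,0,1],
  [-0.002,0.001,0,0,0,0,1],
  [-0.001,0.001,0,0,0,0,1],
  [0,0,0,0,0,0,1],
])

```text
clock: 11.45
tool_pos: [0.6, -0.0067, 0.0185]
tcp_rot: [3.141, -0.0, 3.141]
contact_force: [1.0, -1.0, 0.5]
opening: 0.0001
grasp_force: 0.6
```

```bash
python3 ang.py 9; python3 wh.py top9 -50 10 scene9 -50 10
```

```text
11.45 [ 0.6    -0.0067  0.0185] [ 1.  -1.   0.5]
wrist [([276.0, 168.0], 17572, 0.1166, -148.5)]
scene [([364.0, 306.0], 124, 0.1219, 85.5)]
top [([325.0, 201.0], 255, 0.113, -27.4)]
top9 (0.68, -27.5)
scene9 (0.63, -23.3)
```

Emit:
drive_tool([
  [-0.001,0.001,0,0,0,0,1],
  [-0.001,0,0,0,0,0,1],
  [0,0,0,0,0,0,1],
  [0.006,-0.008,0,0,0,0,1],
  [0,0,0.045,0,0,0,1],
])

```text
clock: 12.1
tool_pos: [0.6012, -0.0145, 0.0589]
tcp_rot: [3.141, -0.01, 3.141]
contact_force: [-0.0, 0.4, 0.7]
opening: 0.0001
grasp_force: 0.0
```

Emit:
drive_tool([
  [0,0,0.05,0,0,0,1],
  [-0.03,0,0.035,0,0,0,1],
  [-0.045,-0.015,0,0,0,0,1],
  [-0.045,-0.015,0,0,0,0,1],
  [-0.04,-0.01,0,0,0,0,1],
])

```text
clock: 12.6
tool_pos: [0.4422, -0.0546, 0.1486]
tcp_rot: [3.142, -0.001, 3.141]
contact_force: [1.3, -0.0, 0.3]
opening: 0.0001
grasp_force: 0.0
```

```bash
python3 ang.py 10; python3 wh.py top10 -50 10 scene10 -50 10 top10 -170 -130 wrist10 -170 -130 wrist10 -50 -10
python3 - <<'E'
from h import *
c=load('top10'); im=cv2.imread('pics/top10.png'); g=cv2.GaussianBlur(cv2.cvtColor(im,cv2.COLOR_BGR2GRAY),(3,3),0)
for a in(-30,-150):
    p=w2px(c,[[*(A+.115*np.array([np.cos(np.radians(a)),np.sin(np.radians(a))])),.067]])[0]; print(a,p.round(1))
r=cv2.HoughCircles(cv2.resize(g,None,fx=4,fy=4,interpolation=cv2.INTER_CUBIC)[600:1240,900:1500],cv2.HOUGH_GRADIENT,1,60,param1=80,param2=22,minRadius=36,maxRadius=56)
if r is not None:
    for u,v,q in r[0]:
        P=px2w(c,[((u+900)/4,(v+600)/4)],.067)[0];d=P[:2]-A; print((u+900)/4,(v+600)/4,q/4,np.hypot(*d).round(4),np.degrees(np.arctan2(d[1],d[0])).round(1))
E
```

```text
12.6 [ 0.4422 -0.0546  0.1486] [ 1.3 -0.   0.3]
wrist [([502.0, 345.0], 21105, 0.1104, 141.2), ([501.0, 464.0], 401, 0.1133, 56.8)]
scene [([363.0, 307.0], 140, 0.1224, 84.5)]
top [([330.0, 269.0], 113, 0.1057, -143.4)]
top10 (0.76, -28.7)
scene10 (0.65, -24.9)
top10 (0.59, -148.5)
wrist10 (0.29, -133.7)
wrist10 (0.17, -49.5)
-30 [326.9 201.8]
-150 [328.4 274.3]
264.375 240.375 9.225 0.1142 92.2
306.125 237.875 9.3 0.0006 77.8
```

The badge stands at about 91.5° against a target of 89.8°, which is 3–4 mm off. One small nudge of about 1.7° will centre it.

Emit:
drive_tool([
  [0.042,0.01,0,0,0,0,1],
  [0.045,0.015,0,0,0,0,1],
  [0.045,0.015,0,0,0,0,1],
  [0.03,0,-0.035,0,0,0,1],
  [0,0,-0.045,0,0,0,1],
])

```text
clock: 13.25
tool_pos: [0.6117, -0.0135, 0.0686]
tcp_rot: [-3.141, 0.006, -3.141]
contact_force: [0.1, -0.3, -1.9]
opening: -0.0002
grasp_force: 0.0
```

Emit:
drive_tool([
  [0,0,-0.035,0,0,0,1],
  [0,0,-0.015,0,0,0,1],
  [0,0,0,0,0,0,1],
])

```text
clock: 13.55
tool_pos: [0.6058, -0.0138, 0.0168]
tcp_rot: [3.141, -0.003, 3.141]
contact_force: [0.2, 0.1, -0.1]
opening: 0.0001
grasp_force: 0.0
```

Target (0.5965, -0.0048): that is a shift of -0.0093, +0.009.

Emit:
drive_tool([
  [-0.004,0.004,0,0,0,0,1],
  [-0.003,0.003,0,0,0,0,1],
  [-0.0015,0.001,0,0,0,0,1],
  [-0.001,0.001,0,0,0,0,1],
  [0,0,0,0,0,0,1],
])

```text
clock: 14.05
tool_pos: [0.5975, -0.0049, 0.0196]
tcp_rot: [-3.141, 0.002, 3.141]
contact_force: [1.3, -1.0, 2.2]
opening: 0.0001
grasp_force: 1.1
```

Emit:
drive_tool([
  [0.006,-0.008,0,0,0,0,1],
  [0,0,0.045,0,0,0,1],
  [0,0,0.05,0,0,0,1],
  [-0.03,0,0.045,0,0,0,1],
  [-0.045,0,0.045,0,0,0,1],
])

```text
clock: 14.55
tool_pos: [0.5399, -0.0135, 0.1926]
tcp_rot: [-3.141, 0.001, 3.141]
contact_force: [0.3, -0.1, 1.3]
opening: 0.0001
grasp_force: 0.0
```

Emit:
drive_tool([
  [-0.045,0.01,0.045,0,0,0,1],
  [-0.03,0.03,0.045,0,0,0,1],
  [-0.01,0.04,0.045,0,0,0,1],
  [0,0.045,0.03,0,0,0,1],
  [0,0,0,0,0,0,1],
])

```text
clock: 15.05
tool_pos: [0.4733, 0.0965, 0.3305]
tcp_rot: [3.14, 0.006, -3.139]
contact_force: [-0.4, -0.1, -0.3]
opening: -0.0003
grasp_force: 0.0
```

```bash
python3 ang.py 11; python3 wh.py top11 -50 10 scene11 -50 10 top11 -170 -130
python3 - <<'E'
from h import *
c=load('top11'); im=cv2.imread('pics/top11.png'); k=4
z=cv2.resize(im[170:310,195:395],None,fx=k,fy=k,interpolation=cv2.INTER_CUBIC)
t=np.linspace(0,2*np.pi,50)
for a,r,h in((89.8,.026,.070),(-30.2,.032,.067),(209.8,.032,.067)):
    C=A+.115*np.array([np.cos(np.radians(a)),np.sin(np.radians(a))])
    p=(w2px(c,[[C[0]+r*np.cos(x),C[1]+r*np.sin(x),h] for x in t])-[195,170]+.5)*k
    cv2.polylines(z,[p.astype(int)],True,(0,0,255),1)
cv2.imwrite('pics/last.png',z)
E
```

```text
15.05 [0.4733 0.0965 0.3305] [-0.4 -0.1 -0.3]
wrist []
scene [([363.0, 307.0], 154, 0.1219, 84.0)]
top [([329.0, 275.0], 316, 0.116, -150.1)]
top11 (0.77, -29.9)
scene11 (0.69, -25.4)
top11 (0.89, -149.5)
```

View pics/last.png

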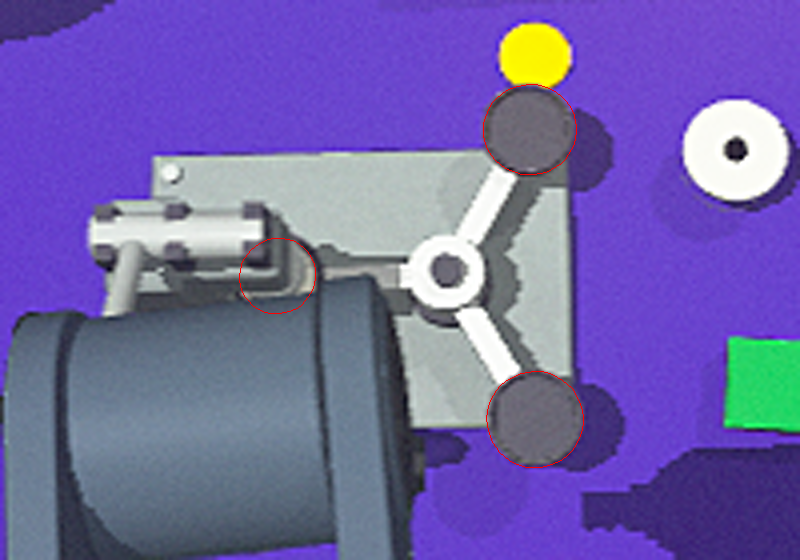

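The view shows both empty dies filling the predicted circles at (530,129) and (535,418), so the badge's die is under the ram at (277,276). Next I move above the grip.

Emit:
drive_tool([
  [0,0,0.03,0,0,0,1],
  [0.014,0.04,0,0,0,0,1],
  [0.014,0.043,0,0,0,0,1],
  [0.014,0.04,0,0,0,0,1],
  [0,0,-0.025,0,0,0,1],
])

```text
clock: 15.7
tool_pos: [0.5163, 0.2189, 0.3315]
tcp_rot: [3.14, 0.002, -3.141]
contact_force: [0.2, -0.3, -0.1]
opening: 0.0
grasp_force: 0.0
```

Emit:
drive_tool([
  [0,0,-0.015,0,0,0,1],
  [0,0,-0.01,0,0,0,1],
  [0,0,-0.005,0,0,0,1],
  [0,0,0,0,0,0,1],
])

```text
clock: 16.1
tool_pos: [0.5144, 0.2157, 0.3009]
tcp_rot: [-3.141, -0.001, 3.14]
contact_force: [0.1, 0.7, -0.5]
opening: 0.0001
grasp_force: 0.0
```

Emit:
drive_tool([
  [0,0.003,-0.006,0,0,0,1],
  [0,0,-0.006,0,0,0,1],
  [0,0,-0.005,0,0,0,1],
  [0,0,0,0,0,0,1],
])

```text
clock: 16.5
tool_pos: [0.514, 0.2194, 0.2837]
tcp_rot: [-3.141, -0.001, 3.141]
contact_force: [-0.9, -0.2, 0.7]
opening: 0.0001
grasp_force: 0.0
```

Emit:
drive_tool([
  [-0.003,0,-0.005,0,0,0,1],
  [-0.003,0,-0.005,0,0,0,1],
  [0,0,0,0,0,0,1],
])

```text
clock: 16.8
tool_pos: [0.507, 0.2196, 0.2752]
tcp_rot: [3.141, -0.002, 3.142]
contact_force: [-8.4, -1.6, 11.7]
opening: 0.0001
grasp_force: 5.7
```

Emit:
drive_tool([
  [-0.006,0,-0.01,0,0,0,1],
  [-0.006,0,-0.01,0,0,0,1],
  [-0.005,0,-0.01,0,0,0,1],
  [-0.004,0,-0.01,0,0,0,1],
])

```text
clock: 17.2
tool_pos: [0.4865, 0.2198, 0.235]
tcp_rot: [3.141, -0.0, 3.142]
contact_force: [-4.4, 0.7, 8.2]
opening: -0.0001
grasp_force: 3.9
```

Emit:
drive_tool([
  [-0.003,0,-0.01,0,0,0,1],
  [-0.003,0,-0.01,0,0,0,1],
  [-0.002,0,-0.01,0,0,0,1],
  [-0.001,0,-0.01,0,0,0,1],
  [0,0,-0.003,0,0,0,1],
])

```text
clock: 17.7
tool_pos: [0.4776, 0.2197, 0.1912]
tcp_rot: [3.141, -0.001, 3.141]
contact_force: [-5.2, 0.5, 6.2]
opening: -0.0001
grasp_force: 3.0
```

Emit:
drive_tool([
  [0,0,-0.003,0,0,0,1],
  [0,0,-0.003,0,0,0,1],
  [0,0,0,0,0,0,1],
])

```text
clock: 18.0
tool_pos: [0.4781, 0.2197, 0.1862]
tcp_rot: [3.141, -0.0, 3.141]
contact_force: [-4.4, 0.0, 7.6]
opening: -0.0001
grasp_force: 3.4
```

Emit:
drive_tool([
  [0,0,-0.002,0,0,0,1],
  [0,0,-0.002,0,0,0,1],
  [0,0,0,0,0,0,1],
])

```text
clock: 18.3
tool_pos: [0.4783, 0.2198, 0.1848]
tcp_rot: [3.141, 0.001, 3.142]
contact_force: [-15.9, -4.1, 34.1]
opening: 0.0
grasp_force: 16.9
```

It's at the stop: the force jumped to 34 N. I hold it down.

Emit:
drive_tool([
  [0,0,0.0005,0,0,0,1],
  [0,0,0,0,0,0,1],
  [0,0,0,0,0,0,1],
  [0,0,0,0,0,0,1],
  [0,0,0,0,0,0,1],
])

```text
clock: 18.8
tool_pos: [0.4783, 0.2198, 0.185]
tcp_rot: [3.141, 0.001, 3.141]
contact_force: [-15.1, -4.1, 30.1]
opening: 0.0001
grasp_force: 15.2
```

Emit:
drive_tool([
  [0,0,0,0,0,0,1],
  [0,0,0,0,0,0,1],
  [0,0,0,0,0,0,1],
  [0,0,0,0,0,0,1],
  [0,0,0,0,0,0,1],
])

```text
clock: 19.3
tool_pos: [0.4783, 0.2198, 0.185]
tcp_rot: [3.141, 0.001, 3.141]
contact_force: [-14.8, -2.8, 29.3]
opening: -0.0001
grasp_force: 15.2
```

Emit:
drive_tool([
  [0.001,0,0.012,0,0,0,1],
  [0.002,0,0.012,0,0,0,1],
  [0.003,0,0.012,0,0,0,1],
  [0.004,0,0.012,0,0,0,1],
  [0.004,0,0.012,0,0,0,1],
])

```text
clock: 19.8
tool_pos: [0.4933, 0.2195, 0.2431]
tcp_rot: [3.141, 0.002, 3.141]
contact_force: [2.5, -0.4, 2.6]
opening: -0.0007
grasp_force: 1.1
```

Emit:
drive_tool([
  [0.006,0,0.012,0,0,0,1],
  [0.007,0,0.012,0,0,0,1],
  [0.007,0,0.012,0,0,0,1],
  [0,0,0.02,0,0,0,1],
  [0,0,0.04,0,0,0,1],
])

```text
clock: 20.3
tool_pos: [0.5117, 0.2189, 0.3365]
tcp_rot: [-3.14, -0.005, 3.141]
contact_force: [0.3, -0.1, 0.7]
opening: -0.0001
grasp_force: 0.0
```

Emit:
drive_tool([
  [-0.04,0,0.03,0,0,0,1],
  [-0.045,0,0,0,0,0,1],
  [-0.045,0,0,0,0,0,1],
  [0,0,0,0,0,0,1],
])

```text
clock: 20.7
tool_pos: [0.379, 0.2194, 0.3689]
tcp_rot: [3.141, 0.0, -3.14]
contact_force: [0.6, 0.4, 0.5]
opening: 0.0001
grasp_force: 0.0
```

```bash
python3 ang.py 12; python3 wh.py top12 -50 10 top12 -170 -130
python3 - <<'E'
from h import *
f=lambda n,x,y,w,h:cv2.cvtColor(cv2.imread(f'pics/{n}.png'),cv2.COLOR_BGR2GRAY)[y:y+h,x:x+w].astype(np.float32)
print('handle arm scene diff',cv2.phaseCorrelate(f('scene0',385,215,45,60),f('scene12',385,215,45,60),cv2.createHanningWindow((45,60),cv2.CV_32F)), abs(f('scene0',385,215,45,60)-f('scene12',385,215,45,60)).mean())
for nm,b in dict(glue=(410,310,35,45),spool=(230,260,40,35),gun=(480,310,90,110),mug=(200,180,50,45),box=(260,230,45,30)).items():
    print(nm,abs(f('scene0',*b)-f('scene12',*b)).mean().round(1))
E
```

```text
20.7 [0.379  0.2194 0.3689] [0.6 0.4 0.5]
wrist [([176.0, 373.0], 69, 0.1006, -42.2)]
scene [([363.0, 307.0], 158, 0.1222, 84.0)]
top [([329.0, 274.0], 329, 0.1163, -149.7)]
top12 (0.76, -29.9)
top12 (0.85, -149.7)
handle arm scene diff ((0.43292906455643276, -0.19311477382587228), 1.0733058311321118) 3.0803704
glue 2.9
spool 2.2
gun 2.9
mug 2.6
box 6.7
```

```bash
python3 -c "
from h import *
print(workorder.job_done())"
```

```text
the job is handed in; nothing more can be done
None
```

I handed the job in at about 21 s: the badge's die measured within about 1° of the ram's axis, the handle was held at its stop for about 1 s and sprang back up, and no bystander showed movement (the pin box's picture patch changed slightly, probably shadow); `job_done()` returned no verdict.

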